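# Refit the extractor's filter cover over its studs and test the fan knob

### The arm

A 7-joint arm with a two-finger parallel gripper is mounted at the origin on a cart in front of the work surface, level with it; the furniture and walls round the work are solid. World frame = base frame: x ahead of the robot, y to its left, z up, the work surface at z = 0. Lengths are in m, angles in rad, forces in N, time in s.
With the tool pointing down it reaches from about 0.35 to 0.9 m from the base axis. Payload 8.1 kg.
Tool frame: the origin (TCP) lies midway between the tips of the shut fingers; the grasp point (between the pads) lies 19 mm behind it; x points along the fingers, z is the direction in which the jaws open and shut, and the axes are right-handed (so a half turn about x gives the same grasp; the last joint's range is limited). The gripper opens to 92 mm and grips with 3 to 60 N. Pads are 19 mm wide; open, the fingers measure 130 mm over their backs; the gripper's body (75 mm by 190 mm) begins 47 mm behind the grasp point.
Start: joints at [1.174, 0.434, 0.025, 1.573, -0.012, 1.134, -0.075], TCP at [0.181, -0.598, 0.227] pointing down, gripper open.
Joint ranges: [-2.62, 2.62], [-0.44, 2.09], [-1.27, 1.32], [0.08, 2.57], [-1.32, 4.46], [0.12, 2], [-2.74, 2.74]. Speed limits (rad/s): [2.22, 2.22, 3.01, 3.01, 3.14, 3.14, 3.14].

### API

Orientations are given as a rotation vector (axis times angle).
In Python, from cell import arm gives the robot as it stands. The module is installed in compiled form; this text tells all that it offers.
- The arm moves only by the tool move_arm, never from a script. Its argument "steps" is text: rows parted by semicolons, each of 5 numbers parted by spaces: the shift along the tool's x, y, z in m, then the turn about the tool's x in rad, then the closure in counts, from 0 (fully open) to 255 (shut). A call has 1 to 10 rows; each row is the pose to reach, as a shift and turn from the pose commanded when the call began, along the tool's axes at that moment; what a row does not reach only later rows make up. A row lasts 1/12 s, in which the tool goes at most 41.7 mm and 7.16 degrees, less where a joint would pass 70% of its speed; a pose out of reach is approached as far as the arm can. A call with a gripper value outside its range is refused whole. The fingers move at their own pace and stop on an object; "squeeze" is the grip in N (left out, the last holds). Time passes only in rows, so rows that repeat a pose let the fingers close. It gives the time, the measured TCP pose, the force and the opening at its end, in the units of the state.
- arm.observe(): the state, without advancing time (a new reading comes with each control period).
- arm.get_image(name): name is "side" or "top" or "wrist"; returns a dict with "img" (480x640x3 uint8, blue, green, red), "z_map" (480x640 float32, m along the optical axis (not along the pixel's ray), 0 where there is no reading), "vfov" (degrees; the focal length in pixels is half the picture's height over the tangent of half this angle, whatever the lens; pixels are square), "cx", "cy" (the principal point, pixels), "k1" (the pictures are not rectified: a ray, as slopes to the right and down, at radius r is drawn at 1 + k1 r^2 times it, then the intrinsics apply), "extrinsics" (4x4, takes a point from camera to world coordinates). Camera axes: x right, y up, looking along -z (the intrinsics and any distortion apply to the point x, -y, -z); pixel columns grow to the right and rows downward; lengths in m; the calibration is good to about 2 mm. A picture is of the moment at which its call begins.
- arm.sign_off(): hands the job in, once; it reports no verdict.
The state is a dict: "clock": time; "joints": joint angles; "dq": joint speeds; "joint_efforts": joint torques, N m; "position": TCP position; "ee_rot": TCP orientation; "force": force on the tool from outside, world axes, zero at the start; "ft_torque": the same for the moment, N m; "width": opening from 0.0 (shut) to 1.0 (fully open).
Only numpy, scipy, OpenCV 4.12 (cv2) and the standard library are available. Lean on these libraries where they do the work, as an engineer would, in place of code of your own. Each camera call takes 0.05 s, during which the arm holds its last target.

### The job

Put the filter cover back on the table-top extractor: lay it on the four studs and slide it until you feel its holes drop over them, so that it lies fully home and flat on the deck, and let go of it. Then test the fan switch: pull its knob all the way out, then push it fully back in, leaving the cover home. Leave the other things on the range where they stand.

Things in the scene. Friction and masses are not known exactly. Their poses are not given: they have to be found in the camera images.
- extractor: Table-top extractor, a fixed grey box 150 (x) x 300 (y) x 70 mm high standing on the range; origin under its middle, y along its length, z up. Its flat top is the deck. The cover's seat with four studs is towards its +y end, the fan knob near its -y end.
- deck (a point): Centre of the cover's seat, on the deck surface, box axes. Four upright fixed studs, 12 mm thick, 12 mm high (top 3 mm tapers to 9 mm), stand in a rectangle 80 mm (x) by 90 mm (y), square to these axes. Its middle has x = 0, but lies unmeasured anywhere from y = -15 to +15 mm (carriage clamped in slots). The cover is right wherever the studs let it drop.
- cover: Filter cover: loose flat aluminium plate 115 (x) x 170 (y) x 6 mm, 0.3 to 0.6 kg, starts lying flat on the range; origin at the middle of its underside, z up. Four through holes of 16 mm diameter in a rectangle 80 mm (x) by 90 mm (y) about the middle; it fits equally well turned by half a turn.
- cover_handle (a point): Middle of the cover's handle: a steel bar 80 mm long (plate's x), 14 mm wide (y), 12 mm thick, on two 10 mm posts 32 mm either side of its middle, open below. The point is 36 mm above the plate's underside and 6 mm below the bar's top: 48 mm above the deck when the cover rests on the stud tops, 36 mm when fully home.
- knob_grip (a point): Middle of the black round push-pull fan knob: gripping part 30 mm thick, from 9 mm below to 9 mm above this point; knob top 13 mm above it; 12 mm stem below. Pushed in, the point is 32 mm above the deck, 150 mm from the point deck towards -y.
- fan_knob (a joint): Travel of the fan knob, m: 0 pushed in (off), 0.015 pulled straight up to its stop (on). It stays where it is left; about 4 N moves it.
- salt_shaker: bystander: salt shaker, 44 mm thick, 90 mm high; origin under its middle
- peeler: bystander: peeler 170 x 25 x 18 mm, lying; origin under its middle
- matchbox: bystander: match box 36 x 52 x 16 mm; origin under its middle
- spice_jar: bystander: spice jar 45 mm thick, 106 mm high; origin under its middle
- espresso_cup: bystander: small cup 64 x 91 x 50 mm; origin under its middle
- pepper_mill: bystander: wooden mill 58 mm thick, 170 mm high; origin under its middle

How it is judged:
On the way, in this order (a step that is already met when the one before it is completed fails the run):
1. the cover lies fully home on the deck, its holes over the studs, let go, with the knob still in (z of cover_handle in the frame of deck between 0.033 and 0.0385 m and x of cover_handle in the frame of deck between -0.006 and 0.006 m and y of cover_handle in the frame of deck between -0.021 and 0.021 m and angle between the z axis of cover_handle and the z axis of deck, either way round below 0.03 rad and value of joint fan_knob below 0.003 m and contact force between the fingers and cover below 0.1 N), for 0.2 s.
2. the fan knob is pulled all the way out (at least 13 of its 15 mm), the cover still home (value of joint fan_knob above 0.013 m and z of cover_handle in the frame of deck below 0.0385 m), for 0.1 s.
At the end, for the whole second after the job is handed in: The cover lies fully home on the deck over the studs (handle middle 33 to 38.5 mm above the deck, within 6 mm in x and 21 mm in y of the seat's centre, level to 0.03 rad) and at rest, and the fan knob is pushed in to within 2 mm (value of joint fan_knob below 0.002 m and z of cover_handle in the frame of deck between 0.033 and 0.0385 m and x of cover_handle in the frame of deck between -0.006 and 0.006 m and y of cover_handle in the frame of deck between -0.021 and 0.021 m and angle between the z axis of cover_handle and the z axis of deck, either way round below 0.03 rad and linear speed of cover below 0.01 m/s); the robot touches nothing.
It fails at once if another thing on the range is shifted by more than 30 mm or knocked over (distance of any of salt_shaker, peeler, matchbox, spice_jar, espresso_cup, pepper_mill from where it was at the start of the episode above 0.03 m or angle between any of salt_shaker, spice_jar, espresso_cup, pepper_mill's own z axis and vertical above 0.6 rad).
It also fails if it takes over 58 s, if anything falls off the work surface, if the arm or the gripper's body presses on something with over 40 N, if the wrist force passes 120 N, or if a joint passes its speed limit or range.

## Working session

There is one attempt and no reset: what is moved stays moved. The work goes in short steps, Python scripts to look and compute and a tool call to move; the robot and the scene stay as the last step left them, time stands still between calls to the robot, and variables do not carry over. Pictures are saved under pics/ and viewed, and the job is handed in when it is done.

Besides the shell and the picture viewer there is one more tool, called after "Request:" as name(argument=value, ...), one argument or row to a line, values as JSON. move_arm: Moves the arm, as the interface text tells. Its arguments: {"type":"object","properties":{"steps":{"type":"string"},"squeeze":{"type":"number"}},"required":["steps"]}

```bash
mkdir -p pics; ls
cat > h.py <<'E'
from cell import arm
import numpy as np, cv2, pickle
from scipy.spatial.transform import Rotation as R
def grab(n,tag):
    d=arm.get_image(n); cv2.imwrite(f'pics/{tag}.png',d['img']); pickle.dump(d,open(f'pics/{tag}.pkl','wb')); return d
def load(tag): return pickle.load(open(f'pics/{tag}.pkl','rb'))
def cam(d):
    f=240/np.tan(np.radians(d['vfov'])/2); K=np.array([[f,0,d['cx']],[0,f,d['cy']],[0,0,1.]]); return K,np.array([d['k1'],0,0,0,0.])
def cloud(d):
    K,D=cam(d); v,u=np.mgrid[:480,:640]
    p=cv2.undistortPoints(np.stack([u,v],-1).reshape(-1,1,2).astype(float),K,D).reshape(480,640,2)
    z=d['z_map']; X=np.stack([p[...,0]*z,-p[...,1]*z,-z],-1)
    E=np.array(d['extrinsics']); W=X@E[:3,:3].T+E[:3,3]; W[z<=0]=np.nan; return W
def proj(d,P):
    E=np.array(d['extrinsics']); c=(np.atleast_2d(P)-E[:3,3])@E[:3,:3]; c=c*[1,-1,-1]
    K,D=cam(d); return cv2.projectPoints(c.reshape(-1,1,3),np.zeros(3),np.zeros(3),K,D)[0].reshape(-1,2)
E
python3 - <<'E'
from h import *
for n in('top','side','wrist'):
    d=grab(n,n+'0'); print(n,d['vfov'],d['k1'],np.round(d['extrinsics'],3).tolist())
print(arm.observe())
E
```

```text
pics
top 56.885820884979495 0.0069780287559441465 [[0.043, 0.965, -0.258, 0.333], [-0.999, 0.043, -0.004, -0.068], [0.007, 0.258, 0.966, 0.987], [0.0, 0.0, 0.0, 1.0]]
side 51.27214781994661 -0.13879068442423378 [[-0.967, 0.093, -0.236, 0.291], [-0.253, -0.405, 0.879, 0.97], [-0.014, 0.91, 0.415, 0.584], [0.0, 0.0, 0.0, 1.0]]
wrist 58.70137532488036 -0.057157341463636054 [[0.29, 0.912, 0.289, 0.259], [-0.957, 0.277, 0.086, -0.574], [-0.002, -0.302, 0.953, 0.384], [0.0, 0.0, 0.0, 1.0]]
{'clock': 0.15, 'joints': array([ 1.17439817,  0.4350702 ,  0.02497679,  1.57386959, -0.01159857,
        1.13400069, -0.07510727]), 'dq': array([-2.13925090e-03, -1.47372975e-03, -7.70879298e-04, -4.72144195e-03,
       -2.05656955e-06,  1.04593824e-03,  1.36812815e-04]), 'joint_efforts': array([ 2.09826059e-03, -6.68263364e+01,  9.86112356e-01, -3.14699435e+01,
       -6.05052290e-02,  3.92956892e-02,  3.92112395e-05]), 'position': array([ 0.18083653, -0.59786812,  0.22612792]), 'ee_rot': array([ 0.99082402,  1.3350072 , -0.98978841]), 'force': array([ 0.64639949,  0.08025622, -0.71251337]), 'ft_torque': array([ 0.0086747 , -0.02860568, -0.02379381]), 'width': 1.0007836383091668}
```

View pics/top0.png

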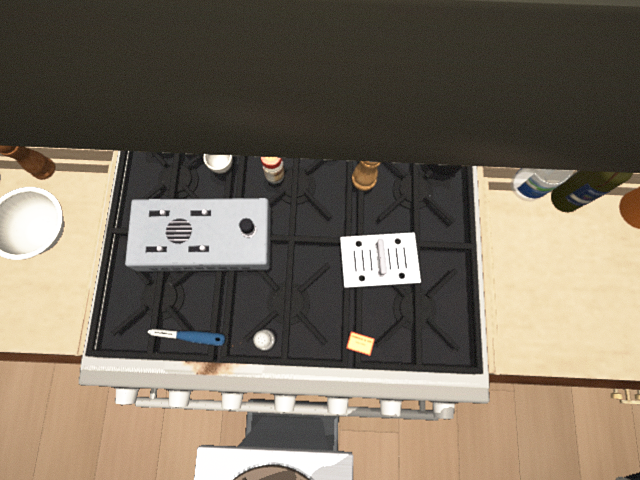

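View pics/side0.png

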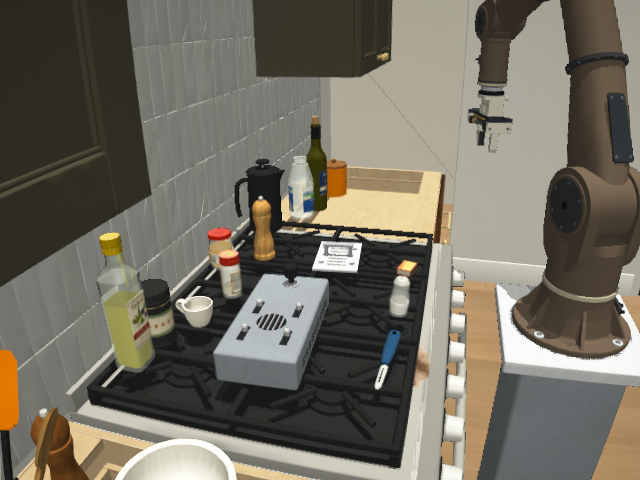

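View pics/wrist0.png

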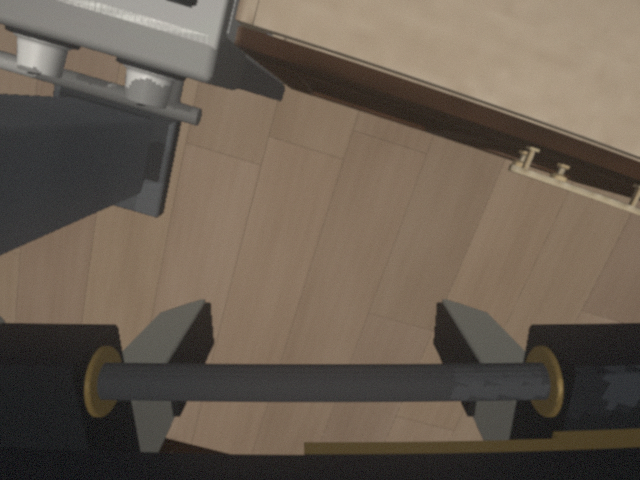

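The top view shows the extractor with its four studs at about (160,212), (203,212), (155,248), (201,248) and its knob at (247,227). The cover is at (381,260), its handle running nearly vertical in the picture. The small things stand around them, and the top edge is a cabinet.

Run:
```python
from h import *
d=load('top0'); W=cloud(d)
def show(n,u0,u1,v0,v1,zl,zh):
    P=W[v0:v1,u0:u1].reshape(-1,3); P=P[(P[:,2]>zl)&(P[:,2]<zh)]
    r=cv2.minAreaRect((P[:,:2]*1000).astype(np.float32))
    print(n,len(P),'mean',np.round(P.mean(0),4),'med z',np.median(P[:,2]).round(4),'rect',np.round(r[0],1),np.round(r[1],1),round(r[2],2)); return P
show('deck',120,280,190,280,.064,.076)
for n,u,v in(('s1',160,212),('s2',203,212),('s3',155,248),('s4',201,248)): show(n,u-14,u+14,v-12,v+12,.0785,.11)
show('knob',232,265,210,240,.1,.14)
show('cover',330,430,225,295,-.02,.015)
show('handle',330,430,225,295,.03,.06)
show('range',280,340,280,340,-.05,.03)
for n,u,v in (('salt',263,340),('mill',366,178),('spice',273,168),('cup',217,160),('peeler',185,337),('match',361,344)): show(n,u-30 if n=='peeler' else u-15,u+40 if n=='peeler' else u+15,v-15,v+18,.014,.3)
print('cab',np.nanpercentile(W[10:140].reshape(-1,3),[1,50,99],axis=0))
img=d['img']; cv2.imwrite('pics/crop.png',cv2.resize(img[190:300,120:430],None,fx=2.5,fy=2.5,interpolation=cv2.INTER_CUBIC))
```

```text
deck 8930 mean [0.5847 0.1925 0.0712] med z 0.0713 rect [587.9 191.4] [151.1 298.7] 3.15
s1 22 mean [0.6231 0.2685 0.0826] med z 0.082 rect [623.8 268.7] [10.8  9.3] 75.11
s2 24 mean [0.6281 0.1791 0.083 ] med z 0.0834 rect [628.6 179.3] [10.1  9.8] 82.24
s3 27 mean [0.5434 0.2638 0.0827] med z 0.0825 rect [543.6 264.4] [ 9.7 10.2] 62.75
s4 23 mean [0.5486 0.1751 0.0824] med z 0.0822 rect [548.4 174.9] [ 8.9 10.2] 48.45
knob 180 mean [0.5918 0.0811 0.1141] med z 0.1152 rect [593.6  81.5] [28.2 27.8] 4.88
cover 4202 mean [ 0.5569 -0.212   0.0059] med z 0.0069 rect [ 559.2 -212.7] [162.6 229.3] 2.5
handle 232 mean [ 0.5563 -0.2086  0.0424] med z 0.0427 rect [ 557.4 -209.1] [79.5 14.9] 6.12
range 3591 mean [ 0.4404 -0.0565 -0.0286] med z -0.0375 rect [441.7 -55.8] [137.  138.3] 2.5
salt 349 mean [0.3665 0.0318 0.0735] med z 0.0835 rect [367.3  33.4] [36.9 42.2] 71.84
mill 524 mean [ 0.7365 -0.1672  0.0648] med z 0.06 rect [ 742.6 -167. ] [53.5 36.3] 71.69
spice 451 mean [0.7383 0.0396 0.0741] med z 0.0772 rect [741.8  40. ] [23. 45.] 12.73
cup 262 mean [0.763  0.1739 0.0354] med z 0.0372 rect [767.  170.9] [51.1 61.3] 6.81
peeler 439 mean [0.3671 0.1686 0.0173] med z 0.0171 rect [367.3 175.2] [103.3  23.8] 86.95
match 417 mean [ 0.3696 -0.1673  0.0178] med z 0.0177 rect [ 369.8 -167.3] [51.6 36.1] 75.71
cab [[ 0.38832618 -0.13543972  0.8777411 ]
 [ 0.38925456 -0.06650853  0.90861801]
 [ 0.39014868  0.0099623   0.92711068]]
```

View pics/crop.png

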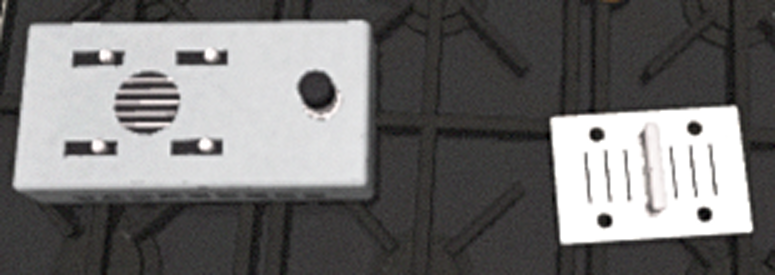

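```bash
cat >> h.py <<'E'
def fr(yaw): # desired tool rot: x down, z (jaw) along direction at angle yaw
    x=np.array([0,0,-1.]); z=np.array([np.cos(yaw),np.sin(yaw),0]); return np.stack([x,np.cross(z,x),z],1)
def togo(p,yaw):
    s=arm.observe(); M=R.from_rotvec(s['ee_rot']).as_matrix(); 
    j=np.arctan2(M[1,2],M[0,2]); t=(-(yaw-j)+np.pi/2)%np.pi-np.pi/2
    print('t',round(s['clock'],2),'pos',s['position'].round(4),'jaw deg',np.degrees(j).round(2),'xaxis',M[:,0].round(3),'F',s['force'].round(1),'w',round(s['width'],3),'q7',s['joints'][6].round(2))
    print('shift mm',((np.array(p)-s['position'])@M*1000).round(1),'turn',round(t,4))
E
python3 - <<'E'
from h import *
d=load('top0'); W=cloud(d)
P=W[225:295,330:430].reshape(-1,3); Q=P[(P[:,2]>.002)&(P[:,2]<.011)]
Q=Q[(abs(Q[:,0]-.557)<.075)&(abs(Q[:,1]+.21)<.1)]
m=np.zeros((400,400),np.uint8); ij=((Q[:,:2]-[.557,-.21])*1000+200).astype(int); m[ij[:,0],ij[:,1]]=255
m=cv2.morphologyEx(m,cv2.MORPH_CLOSE,np.ones((9,9))); n,l,st,_=cv2.connectedComponentsWithStats(m)
k=1+st[1:,4].argmax(); v=np.argwhere(l==k).astype(np.float32); r=cv2.minAreaRect(v); print(r, np.array(r[0])/1000-.2+[.557,-.21])
# holes
g=cv2.cvtColor(d['img'],cv2.COLOR_BGR2GRAY)
K,D=cam(d);E=np.array(d['extrinsics'])
hs=[]
for u,v_ in((597,134),(695,128),(605,220),(705,214)):
    u=int(round(u/2.5+120));v_=int(round(v_/2.5+190)); a=255-g[v_-5:v_+6,u-5:u+6].astype(float); a=np.clip(a-100,0,None)
    yy,xx=np.mgrid[v_-5:v_+6,u-5:u+6]; c=np.array([(a*xx).sum()/a.sum(),(a*yy).sum()/a.sum()])
    q=cv2.undistortPoints(c.reshape(1,1,2),K,D).ravel(); ray=E[:3,:3]@[q[0],-q[1],-1]; t=(.0065-E[2,3])/ray[2]; hs.append((E[:3,3]+t*ray)[:2])
hs=np.array(hs); print(hs.round(4),hs.mean(0)); 
a=hs[0]-hs[1]+hs[2]-hs[3]; print('y-axis yaw',np.degrees(np.arctan2(a[1],a[0]))-90); b=hs[0]-hs[2]+hs[1]-hs[3]; print(np.degrees(np.arctan2(b[1],b[0])))
togo([.557,-.21,.12],np.radians(96))
E
```

```text
((190.9413604736328, 195.14102172851562), (146.43206787109375, 196.3740234375), 5.877392768859863) [ 0.54794136 -0.21485898]
[[ 0.5914 -0.1607]
 [ 0.6011 -0.2504]
 [ 0.5118 -0.1698]
 [ 0.5217 -0.2592]] [ 0.556506   -0.21001689]
y-axis yaw 6.267400824734153
6.377093660883708
t 0.15 pos [ 0.1808 -0.5979  0.2261] jaw deg -73.17 xaxis [-0.     0.001 -1.   ] F [ 0.6  0.1 -0.7] w 1.001 q7 -0.08
shift mm [ 106.4  472.4 -262.2] turn 0.189
```

Request:
move_arm(
  steps="0.02 0.236 -0.131 0.1 0;0.07 0.472 -0.262 0.19 0;0.07 0.472 -0.262 0.19 0;0.07 0.472 -0.262 0.19 0;0.07 0.472 -0.262 0.19 0;0.07 0.472 -0.262 0.19 0;0.07 0.472 -0.262 0.19 0;0.07 0.472 -0.262 0.19 0;0.07 0.472 -0.262 0.19 0;0.07 0.472 -0.262 0.19 0",
)

```text
clock: 0.98
position: [0.4697, -0.3, 0.1735]
ee_rot: [1.133, 1.256, -1.133]
force: [0.7, -0.3, 0.7]
width: 1.003
```

Run:
```python
from h import *
togo([.557,-.2097,.15],np.radians(96.3))
```

```text
t 0.98 pos [ 0.4697 -0.3     0.1735] jaw deg -84.07 xaxis [-0. -0. -1.] F [ 0.7 -0.3  0.7] w 1.003 q7 -1.03
shift mm [ 23.4  96.2 -80.8] turn -0.0064
```

Request:
move_arm(
  steps="0.02 0.096 -0.081 -0.006 0;0.02 0.096 -0.081 -0.006 0;0.02 0.096 -0.081 -0.006 0;0.02 0.096 -0.081 -0.006 0;0.02 0.096 -0.081 -0.006 0;0.02 0.096 -0.081 -0.006 0",
)

```text
clock: 1.48
position: [0.5554, -0.2113, 0.1533]
ee_rot: [1.127, 1.26, -1.128]
force: [-1.2, -1.1, 0.8]
width: 1.003
```

Run:
```python
from h import *
d=grab('wrist','wrist1'); W=cloud(d)
P=W.reshape(-1,3)
P=P[(P[:,2]>.032)&(P[:,2]<.06)&(abs(P[:,0]-.557)<.07)&(abs(P[:,1]+.21)<.05)]
print(len(P),P.mean(0).round(4),cv2.minAreaRect((P[:,:2]*1000).astype(np.float32)))
togo([.557,-.2097,.017],np.radians(96.3))
```

```text
2370 [ 0.5599 -0.2102  0.0414] ((557.7110595703125, -210.33914184570312), (78.78414916992188, 13.82848834991455), 6.467499256134033)
t 1.53 pos [ 0.5549 -0.2124  0.1536] jaw deg -83.79 xaxis [-0.001 -0.001 -1.   ] F [0.5 0.2 0. ] w 1.0 q7 -1.23
shift mm [136.6   2.5  -2.6] turn -0.0015
```

View pics/wrist1.png

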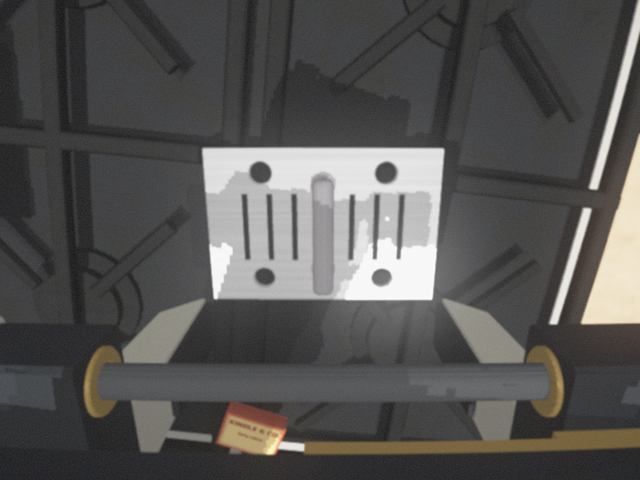

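The wrist view shows the handle at about (322,235), lying midway between the fingers, so I'm lowering over it.

Request:
move_arm(
  steps="0.03 0.003 -0.0025 -0.0015 0;0.06 0.003 -0.0025 -0.0015 0;0.085 0.003 -0.0025 -0.0015 0;0.105 0.003 -0.0025 -0.0015 0;0.12 0.003 -0.0025 -0.0015 0;0.13 0.003 -0.0025 -0.0015 0;0.135 0.003 -0.0025 -0.0015 0;0.135 0.003 -0.0025 -0.0015 0;0.135 0.003 -0.0025 -0.0015 0",
)

```text
clock: 2.28
position: [0.5587, -0.2091, 0.0194]
ee_rot: [1.128, 1.258, -1.127]
force: [-0.4, -0.2, -0.1]
width: 1.0
```

Run:
```python
from h import *
togo([.5575,-.210,.018],np.radians(96.3))
```

```text
t 2.28 pos [ 0.5587 -0.2091  0.0194] jaw deg -83.68 xaxis [ 0.001 -0.    -1.   ] F [-0.4 -0.2 -0.1] w 1.0 q7 -1.26
shift mm [ 1.4 -1.3  0.7] turn 0.0003
```

Request:
move_arm(
  steps="0.0015 -0.001 0.0005 0 100;0.0015 -0.001 0.0005 0 200;0.0015 -0.001 0.0005 0 255;0.0015 -0.001 0.0005 0 255;0.0015 -0.001 0.0005 0 255;0.0015 -0.001 0.0005 0 255;0.0015 -0.001 0.0005 0 255;0.0015 -0.001 0.0005 0 255;0.0015 -0.001 0.0005 0 255;0.0015 -0.001 0.0005 0 255",
  squeeze=40,
)

```text
clock: 3.12
position: [0.5576, -0.209, 0.0172]
ee_rot: [1.127, 1.26, -1.127]
force: [-0.0, -0.3, 0.7]
width: 0.326
```

Request:
move_arm(
  steps="-0.03 0 0 0 255;-0.06 0 0 0 255;-0.1 0 0 0 255;-0.14 0 0 0 255;-0.16 0 0 0 255;-0.18 0 0 0 255;-0.18 0 0 0 255;-0.18 0 0 0 255;-0.18 0 0 0 255",
)

```text
clock: 3.87
position: [0.5571, -0.2088, 0.1964]
ee_rot: [1.127, 1.261, -1.127]
force: [-0.3, 0.3, -1.2]
width: 0.006
```

Run:
```python
from h import *
togo([.586,.2218,.18],np.radians(93.15))
grab('side','side2');grab('wrist','wrist2')
```

```text
t 3.87 pos [ 0.5571 -0.2088  0.1964] jaw deg -83.63 xaxis [-0.001  0.    -1.   ] F [-0.3  0.3 -1.2] w 0.006 q7 -1.23
shift mm [  16.5   76.6 -424.8] turn 0.0562
```

View pics/side2.png

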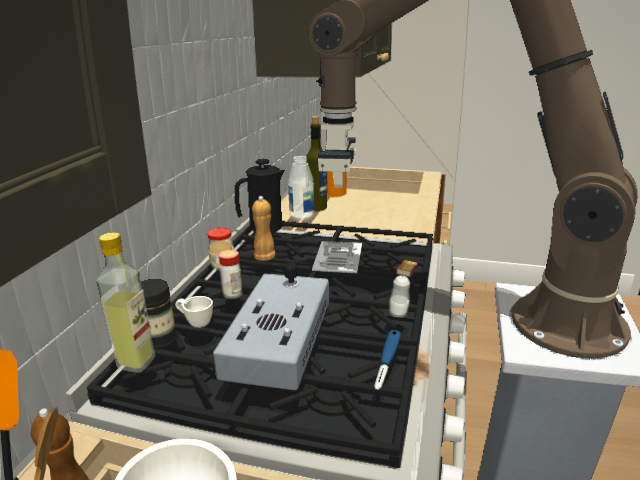

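View pics/wrist2.png

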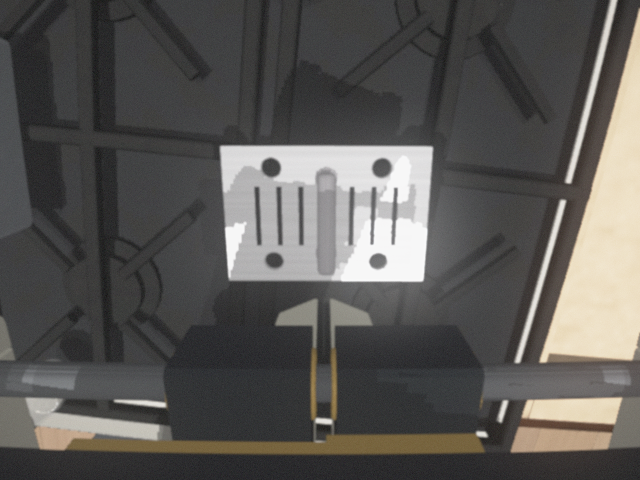

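The grip failed because I lifted before the slow fingers had closed. The cover is undisturbed at (326,215) in the wrist view, so I'm repeating the grasp and waiting longer.

Request:
move_arm(
  steps="0 0 0 0 100;0.03 0 0 0 100;0.06 0 0 0 100;0.08 0 0 0 100;0.1 0 0 0 100;0.11 0 0 0 100;0.12 0 0 0 100;0.12 0 0 0 100;0.12 0 0 0 100",
)

```text
clock: 4.72
position: [0.5577, -0.209, 0.0773]
ee_rot: [1.127, 1.26, -1.127]
force: [0.8, 0.1, 0.4]
width: 0.588
```

Run:
```python
from h import *
togo([.5575,-.210,.0175],np.radians(96.3))
d=grab('wrist','wrist3'); P=cloud(d).reshape(-1,3)
P=P[(P[:,2]>.034)&(P[:,2]<.06)&(abs(P[:,0]-.557)<.07)&(abs(P[:,1]+.21)<.03)]
print(len(P),P.mean(0).round(4),cv2.minAreaRect((P[:,:2]*1000).astype(np.float32)))
```

```text
t 4.72 pos [ 0.5577 -0.209   0.0773] jaw deg -83.62 xaxis [-0.  0. -1.] F [0.8 0.1 0.4] w 0.588 q7 -1.25
shift mm [59.8 -0.3  1. ] turn 0.0013
4151 [ 0.5609 -0.2099  0.0413] ((557.89453125, -210.2952423095703), (79.21158599853516, 14.052255630493164), 6.225577354431152)
```

Request:
move_arm(
  steps="0.02 0 0.001 0 100;0.04 0 0.001 0 100;0.05 0 0.001 0 100;0.06 0 0.001 0 100;0.06 0 0.001 0 255;0.06 0 0.001 0 255;0.06 0 0.001 0 255;0.06 0 0.001 0 255;0.06 0 0.001 0 255;0.06 0 0.001 0 255",
)

```text
clock: 5.6
position: [0.5581, -0.2101, 0.0178]
ee_rot: [1.127, 1.259, -1.126]
force: [0.3, -0.3, 1.0]
width: 0.223
```

Request:
move_arm(
  steps="0 0 0 0 255;0 0 0 0 255;0 0 0 0 255;0 0 0 0 255;0 0 0 0 255",
)

```text
clock: 6.02
position: [0.558, -0.2102, 0.0176]
ee_rot: [1.127, 1.259, -1.127]
force: [-0.3, -0.8, 4.8]
width: 0.146
```

Request:
move_arm(
  steps="-0.01 0 0 0 255;-0.03 0 0 0 255;-0.06 0 0 0 255;-0.09 0 0 0 255;-0.12 0 0 0 255;-0.14 0 0 0 255;-0.15 0 0 0 255;-0.15 0 0 0 255;-0.15 0 0 0 255",
)

```text
clock: 6.77
position: [0.557, -0.2098, 0.1664]
ee_rot: [1.127, 1.261, -1.128]
force: [0.4, -0.0, -7.0]
width: 0.149
```

Run:
```python
from h import *
togo([.5865,.2215,.168],np.radians(93.15))
grab('wrist','wrist4')
```

```text
t 6.77 pos [ 0.557  -0.2098  0.1664] jaw deg -83.62 xaxis [-0.001  0.    -1.   ] F [ 0.4 -0.  -7. ] w 0.149 q7 -1.24
shift mm [  -1.5   77.2 -425.3] turn 0.0563
```

View pics/wrist4.png

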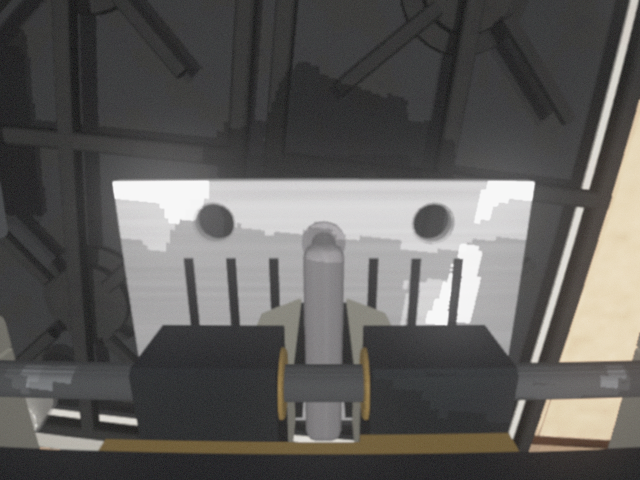

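Cover is held, with about 6–7 N of weight on the wrist. Now across to above the studs.

Request:
move_arm(
  steps="0 0.004 -0.02 0.01 255;0 0.01 -0.055 0.02 255;0 0.017 -0.095 0.03 255;0 0.024 -0.135 0.04 255;0 0.032 -0.175 0.05 255;0 0.039 -0.215 0.056 255;0 0.046 -0.255 0.056 255;0 0.053 -0.295 0.056 255;0 0.06 -0.33 0.056 255;0 0.065 -0.36 0.056 255",
)

```text
clock: 7.65
position: [0.5808, 0.1582, 0.1649]
ee_rot: [1.165, 1.238, -1.169]
force: [0.9, 0.7, -5.7]
width: 0.148
```

Run:
```python
from h import *
togo([.5865,.2215,.165],np.radians(93.15))
```

```text
t 7.65 pos [0.5808 0.1582 0.1649] jaw deg -86.71 xaxis [-0.004 -0.    -1.   ] F [ 0.9  0.7 -5.7] w 0.148 q7 -1.95
shift mm [ -0.1   9.3 -62.9] turn 0.0025
```

Request:
move_arm(
  steps="0 0.004 -0.025 0 255;0 0.007 -0.045 0.002 255;0 0.009 -0.058 0.002 255;0 0.0095 -0.063 0.002 255;0 0.0095 -0.063 0.002 255;0 0.0095 -0.063 0.002 255;0 0.0095 -0.063 0.002 255",
)

```text
clock: 8.23
position: [0.5885, 0.216, 0.1668]
ee_rot: [1.17, 1.232, -1.173]
force: [1.0, -1.5, -5.6]
width: 0.142
```

Run:
```python
from h import *
togo([.5865,.2215,.165],np.radians(93.15))
grab('wrist','wrist5');grab('side','side5');grab('top','top5')
d=load('wrist5'); P=cloud(d).reshape(-1,3); Q=P[(P[:,2]>.12)&(P[:,2]<.165)&(abs(P[:,1]-.22)<.09)&(P[:,0]<.66)]
Q=Q[~((abs(Q[:,1]-.2215)<.07)&(Q[:,0]<.6))]
c=np.linalg.lstsq(np.c_[Q[:,:2],np.ones(len(Q))],Q[:,2],rcond=None)[0]; print('plate top',len(Q),np.median(Q[:,2]),'slope',c)
```

```text
t 8.23 pos [0.5885 0.216  0.1668] jaw deg -87.08 xaxis [-0.001 -0.002 -1.   ] F [ 1.  -1.5 -5.6] w 0.142 q7 -2.04
shift mm [ 1.8 -1.7 -5.6] turn -0.004
plate top 43131 0.15515536968303142 slope [-0.0063961  -0.00095536  0.15929388]
```

View pics/wrist5.png

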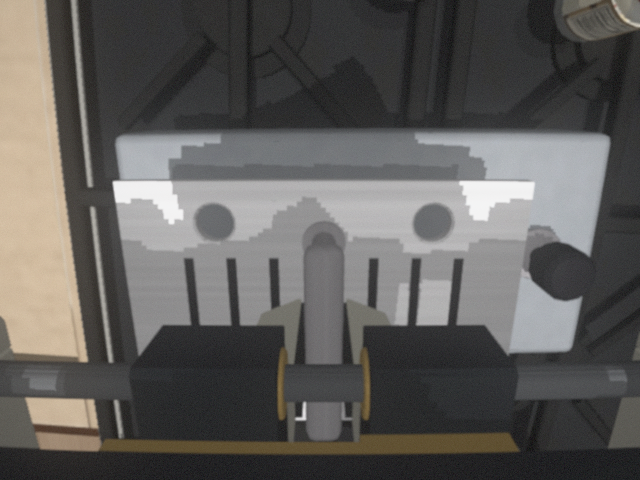

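View pics/side5.png

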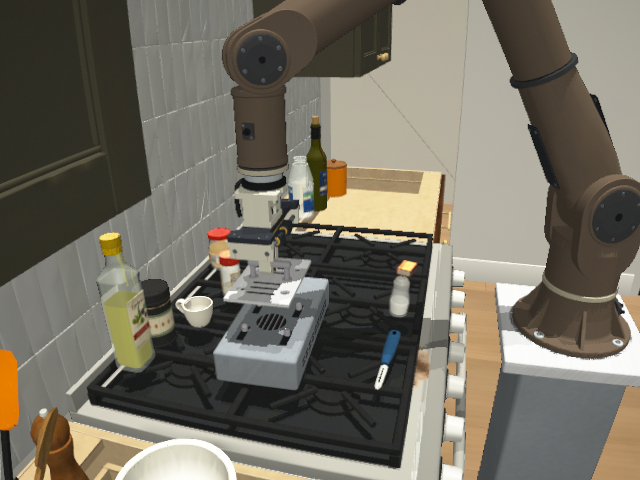

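View pics/top5.png

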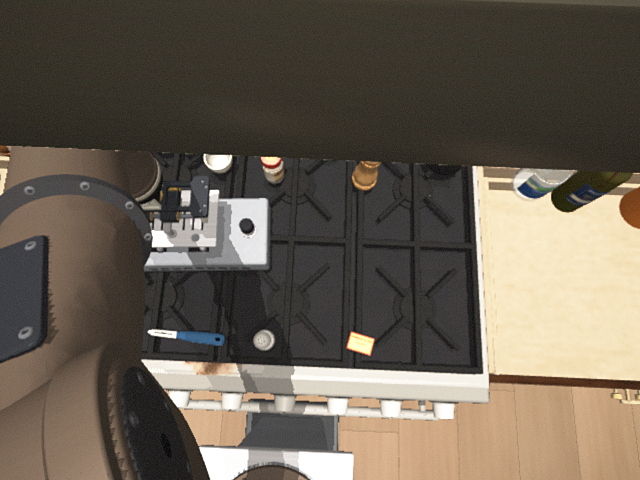

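```bash
cat > m.py <<'E'
from h import *
def holes(tag,pts,ztop,off=True):
    d=load(tag); g=cv2.cvtColor(d['img'],cv2.COLOR_BGR2GRAY); K,D=cam(d);E=np.array(d['extrinsics']); o=[]
    for u,v in pts:
        w=g[v-30:v+31,u-30:u+31]; w=cv2.GaussianBlur(w,(5,5),0); _,b=cv2.threshold(w,0,255,cv2.THRESH_BINARY_INV|cv2.THRESH_OTSU)
        n,l,st,ce=cv2.connectedComponentsWithStats(b); k=l[30,30]; cs=cv2.findContours((l==k).astype(np.uint8),0,1)[0]; 
        e=cv2.fitEllipse(max(cs,key=len)); c=np.array(e[0])+[u-30,v-30]; print('px',c.round(1),e[1])
        q=cv2.undistortPoints(c.reshape(1,1,2),K,D).ravel(); ray=E[:3,:3]@[q[0],-q[1],-1]; t=(ztop-E[2,3])/ray[2]; o.append((E[:3,3]+t*ray)[:2])
    return np.array(o)
E
python3 - <<'E'
from m import *
h=holes('wrist5',[(215,222),(432,222)],.1552); print(h.round(4))
y=h[0]-h[1]; print('len',np.linalg.norm(y),'yaw',np.degrees(np.arctan2(y[1],y[0]))-90); y/=np.linalg.norm(y); x=np.array([y[1],-y[0]])
print('centre',h.mean(0)-.04*x)
s=arm.observe(); print(s['position'],s['clock'])
togo([.5862,.2217,.165],np.radians(93.15))
E
```

```text
px [214.3 222. ] (35.61896514892578, 39.87947463989258)
px [432.5 222. ] (36.363746643066406, 40.29169464111328)
[[0.626  0.2631]
 [0.6305 0.1737]]
len 0.0895471804820182 yaw 2.901099925026685
centre [0.58827591 0.21635304]
[0.58862359 0.21689661 0.16728367] 8.3833
t 8.38 pos [0.5886 0.2169 0.1673] jaw deg -87.06 xaxis [ 0.    -0.001 -1.   ] F [-0.3  0.2 -5.3] w 0.143 q7 -2.04
shift mm [ 2.3 -2.2 -4.9] turn -0.0037
```

Request:
move_arm(
  steps="0.01 -0.0022 -0.005 -0.004 255;0.025 -0.0022 -0.005 -0.004 255;0.04 -0.0022 -0.005 -0.004 255;0.052 -0.0022 -0.005 -0.004 255;0.058 -0.0022 -0.005 -0.004 255;0.06 -0.0022 -0.005 -0.004 255;0.06 -0.0022 -0.005 -0.004 255;0.06 -0.0022 -0.005 -0.004 255",
)

```text
clock: 9.05
position: [0.5863, 0.2235, 0.1077]
ee_rot: [1.168, 1.235, -1.166]
force: [-0.0, 0.6, -5.1]
width: 0.147
```

Run:
```python
from m import *
togo([.5862,.2217,.1],np.radians(93.15))
grab('wrist','wrist6'); grab('side','side6')
i=load('side6')['img']; cv2.imwrite('pics/side6c.png',cv2.resize(i[240:400,190:350],None,fx=4,fy=3.7))
```

```text
t 9.05 pos [0.5863 0.2235 0.1077] jaw deg -86.73 xaxis [ 0.001  0.    -1.   ] F [-0.   0.6 -5.1] w 0.147 q7 -2.06
shift mm [ 7.7 -0.2  1.8] turn 0.0021
```

View pics/wrist6.png

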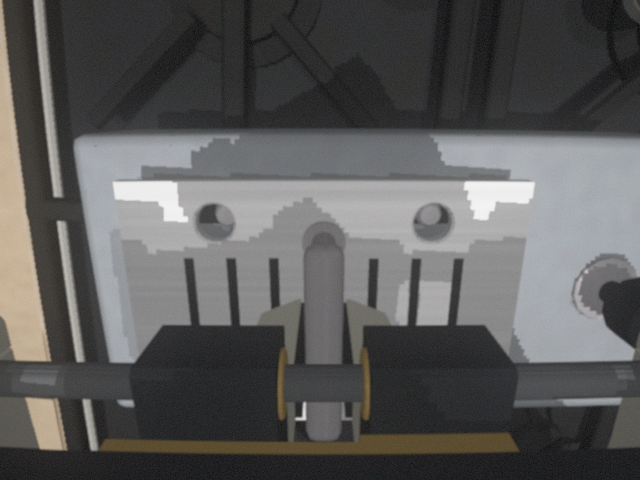

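View pics/side6c.png

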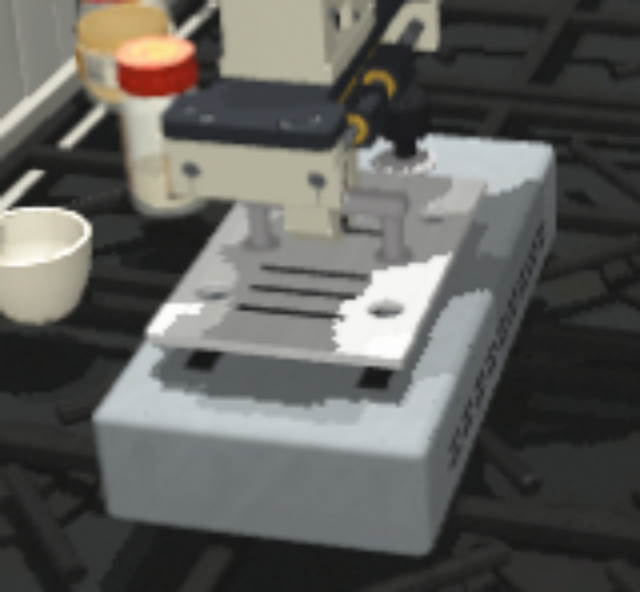

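Studs show through the holes: the left at about (225,214) and the right at about (430,214). I'm converting both to an offset.

Run:
```python
from m import *
d=load('wrist6'); i=d['img']; c=np.hstack([cv2.resize(i[195:250,u-30:u+31],None,fx=6,fy=6) for u in(214,432)]); cv2.imwrite('pics/c6.png',c)
z0=.0967
h=holes('wrist6',[(212,232),(436,236)],z0); print(h.round(4))
K,D=cam(d);E=np.array(d['extrinsics'])
def back(c,z):
    q=cv2.undistortPoints(np.array(c,float).reshape(1,1,2),K,D).ravel(); ray=E[:3,:3]@[q[0],-q[1],-1]; t=(z-E[2,3])/ray[2]; return (E[:3,3]+t*ray)
# expected pixels of holes(top) and stud tops under model: TCP centre
s=arm.observe(); p=s['position']; yw=np.radians(3.2)
Rz=np.array([[np.cos(yw),-np.sin(yw)],[np.sin(yw),np.cos(yw)]])
for sy in(.045,-.045):
    H=p[:2]+Rz@[.04,sy]; print('hole px',proj(d,[*H,z0]).round(1),'stud centred px',proj(d,[*H,.0825]).round(1), 'mm/px', np.linalg.norm(back((214,222),.0825)-back((215,222),.0825)))
    T=np.array([.5862,.2217])+Rz@[.04,sy]; print('stud est px',proj(d,[*T,.0825]).round(1))
```

```text
px [212.7 222.7] (30.82005500793457, 39.9146842956543)
px [432.7 223.2] (33.0550537109375, 38.14407730102539)
[[0.6232 0.2714]
 [0.6282 0.1815]]
hole px [[214.2 221.1]] stud centred px [[222.1 213.4]] mm/px 0.00044679561942255534
stud est px [[226.4 214.4]]
hole px [[434.3 221.5]] stud centred px [[426.4 213.7]] mm/px 0.00044679561942255534
stud est px [[430.6 214.7]]
```

View pics/c6.png

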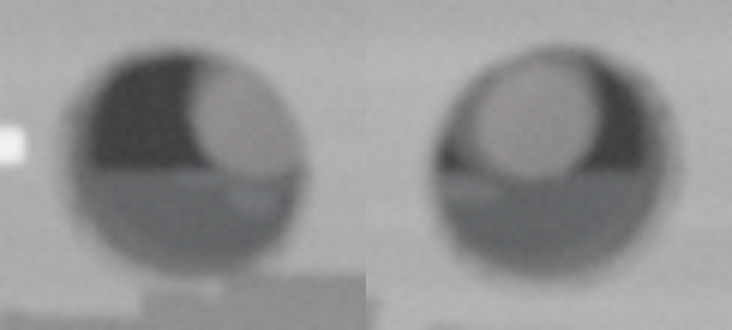

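The right stud's pixel matches the estimate, so I shift about 2 mm in -y and lower, watching the force.

Request:
move_arm(
  steps="0 0 0.001 0.002 255;0.002 0 0.002 0.002 255;0.004 0 0.002 0.002 255;0.006 0 0.002 0.002 255;0.006 0 0.002 0.002 255;0.006 0 0.002 0.002 255",
)

```text
clock: 9.65
position: [0.5859, 0.2213, 0.101]
ee_rot: [1.168, 1.235, -1.169]
force: [0.6, -0.3, -4.5]
width: 0.147
```

Run:
```python
from m import *
togo([.5862,.2217,.09],np.radians(93.15))
d=grab('wrist','wrist7')
i=d['img']; c=np.hstack([cv2.resize(i[195:250,u-30:u+31],None,fx=6,fy=6) for u in(214,432)]); cv2.imwrite('pics/c7.png',c)
```

```text
t 9.65 pos [0.5859 0.2213 0.101 ] jaw deg -86.83 xaxis [-0. -0. -1.] F [ 0.6 -0.3 -4.5] w 0.147 q7 -2.06
shift mm [11.   0.4 -0.4] turn 0.0003
```

View pics/c7.png

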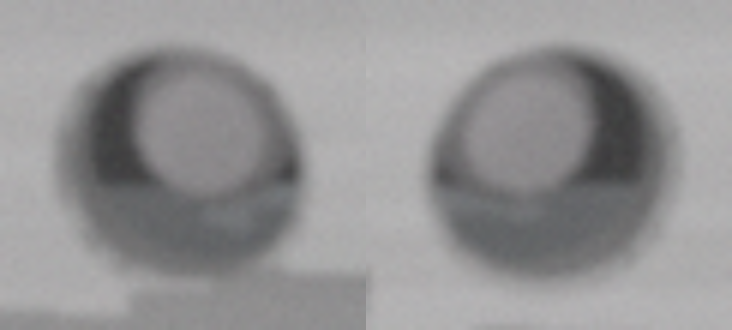

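Both studs now sit symmetrically in the two visible holes, with only the parallax left. Lowering on.

Request:
move_arm(
  steps="0.001 0 0 0 255;0.002 0 0 0 255;0.003 0 0 0 255;0.004 0 0 0 255;0.004 0 0 0 255;0.004 0 0 0 255",
)

```text
clock: 10.2
position: [0.586, 0.2213, 0.0971]
ee_rot: [1.168, 1.235, -1.169]
force: [0.4, -0.2, -5.3]
width: 0.15
```

Request:
move_arm(
  steps="0.001 0 0 0 255;0.002 0 0 0 255;0.003 0 0 0 255;0.004 0 0 0 255;0.005 0 0 0 255;0.005 0 0 0 255;0.005 0 0 0 255",
)

```text
clock: 10.78
position: [0.5859, 0.2213, 0.0921]
ee_rot: [1.168, 1.235, -1.169]
force: [0.0, -0.0, -5.4]
width: 0.15
```

Below the stud-top height with no contact force, so the holes are over the studs. Continuing to the deck.

Request:
move_arm(
  steps="0.001 0 0 0 255;0.002 0 0 0 255;0.003 0 0 0 255;0.0035 0 0 0 255;0.004 0 0 0 255;0.004 0 0 0 255;0.004 0 0 0 255",
)

```text
clock: 11.37
position: [0.586, 0.2213, 0.0882]
ee_rot: [1.168, 1.235, -1.168]
force: [0.4, -0.5, -5.6]
width: 0.15
```

Request:
move_arm(
  steps="0.0005 0 0 0 255;0.001 0 0 0 255;0.0015 0 0 0 255;0.002 0 0 0 255;0.002 0 0 0 255",
)

```text
clock: 11.78
position: [0.5861, 0.2214, 0.0876]
ee_rot: [1.169, 1.234, -1.168]
force: [-4.9, -2.3, 9.7]
width: 0.148
```

Contact came at TCP z = 0.0876, where 0.0875 was predicted for home. Releasing.

Request:
move_arm(
  steps="-0.001 0 0 0 130;-0.001 0 0 0 130;-0.001 0 0 0 130;-0.001 0 0 0 130;-0.001 0 0 0 130;-0.001 0 0 0 130;-0.001 0 0 0 130;-0.001 0 0 0 130",
)

```text
clock: 12.45
position: [0.586, 0.2213, 0.0871]
ee_rot: [1.168, 1.235, -1.168]
force: [0.0, -0.2, 0.3]
width: 0.49
```

Run:
```python
from m import *
togo([.5937,.0815,.2],np.radians(93.15))
d=grab('side','side8')
cv2.imwrite('pics/side8c.png',cv2.resize(d['img'][240:400,190:350],None,fx=4,fy=3.7))
```

```text
t 12.45 pos [0.586  0.2213 0.0871] jaw deg -86.84 xaxis [-0. -0. -1.] F [ 0.  -0.2  0.3] w 0.49 q7 -2.06
shift mm [-1.129e+02 -1.000e-01  1.400e+02] turn 0.0002
```

View pics/side8c.png

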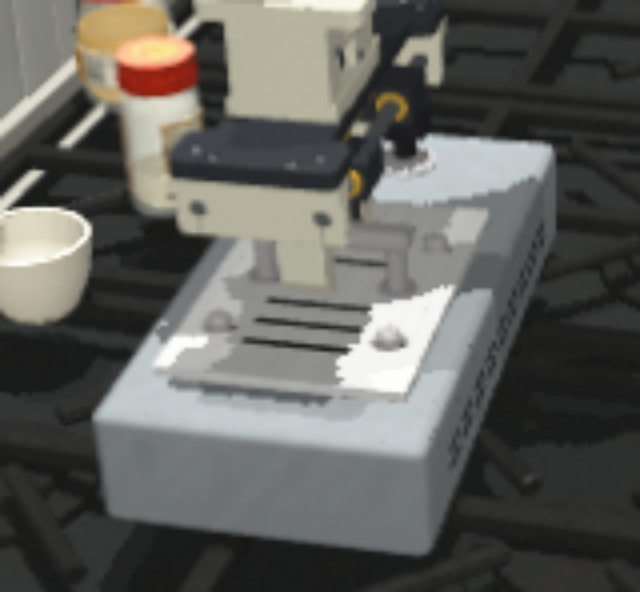

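Three stud tips stand proud of the plate, at crop positions (218,320), (388,338) and (437,242). The plate lies on the deck and the wrist force is about 0. Lifting off now.

Request:
move_arm(
  steps="-0.015 0 0 0 130;-0.03 0 0 0 130;-0.05 0 0 0 130;-0.08 0 0 0 130;-0.1 0 0 0 130;-0.112 0 0 0 130;-0.112 0 0 0 130;-0.112 0 0 0 130",
)

```text
clock: 13.17
position: [0.586, 0.2213, 0.199]
ee_rot: [1.169, 1.235, -1.168]
force: [-0.2, 0.5, -0.8]
width: 0.49
```

Request:
move_arm(
  steps="0 0 0.02 0 80;0 0 0.05 0 80;0 0 0.08 0 80;0 0 0.11 0 80;0 0 0.125 0 80;0 0 0.135 0 80;0 0 0.14 0 80;0 0 0.14 0 80;0 0 0.14 0 80;0 0 0.14 0 80",
)

```text
clock: 14.0
position: [0.5935, 0.0834, 0.1989]
ee_rot: [1.167, 1.237, -1.167]
force: [0.1, -0.5, -0.3]
width: 0.683
```

Run:
```python
from m import *
d=grab('wrist','wrist9')
P=cloud(d).reshape(-1,3)
Q=P[(abs(P[:,0]-.593)<.04)&(abs(P[:,1]-.081)<.04)&(P[:,2]>.108)&(P[:,2]<.13)]
print('knob',len(Q),Q.mean(0).round(4),cv2.minAreaRect((Q[:,:2]*1000).astype(np.float32)))
Q=P[(abs(P[:,0]-.586)<.06)&(abs(P[:,1]-.2215)<.03)&(P[:,2]>.09)&(P[:,2]<.14)]
print('handle top z',len(Q),np.median(Q,0).round(4))
Q=P[(abs(P[:,0]-.586)<.07)&(abs(P[:,1]-.2215)<.09)&(P[:,2]>.06)&(P[:,2]<.08)]
c=np.linalg.lstsq(np.c_[Q[:,:2],np.ones(len(Q))],Q[:,2],rcond=None)[0]; print('plate',len(Q),np.median(Q[:,2]),c)
togo([.5937,.0815,.2],np.radians(93.15))
```

```text
knob 1804 [0.5952 0.0816 0.1143] ((593.6311645507812, 81.36017608642578), (30.012611389160156, 28.619718551635742), 3.0069291591644287)
handle top z 3304 [0.5893 0.2188 0.1112]
plate 41079 0.07589897072089191 [-0.01673909  0.00052346  0.08475075]
t 14.05 pos [0.5935 0.0833 0.199 ] jaw deg -86.71 xaxis [-0.     0.001 -1.   ] F [-0.3 -0.5  0. ] w 0.689 q7 -1.8
shift mm [-1.   0.1  1.8] turn 0.0025
```

View pics/wrist9.png

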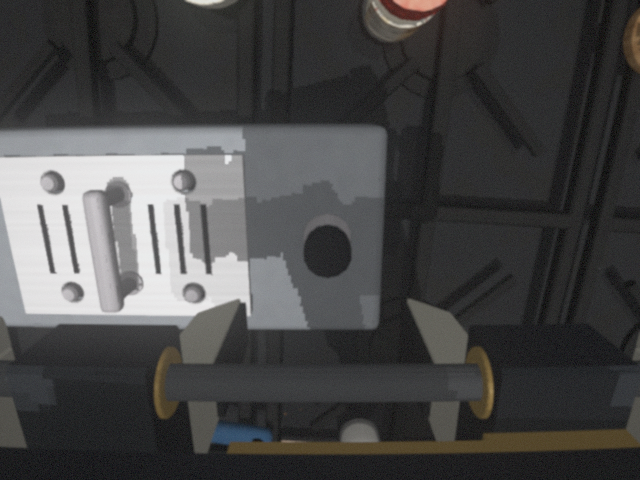

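All four stud tips show through the cover and its top is at z = 0.076, so it is home. The knob is at (327,250), under the gripper.

Request:
move_arm(
  steps="0.03 0 0.002 0.002 80;0.06 0 0.002 0.002 80;0.08 0 0.002 0.002 80;0.095 0 0.002 0.002 80;0.105 0 0.002 0.002 80;0.112 0 0.002 0.002 80;0.115 0 0.002 0.002 255;0.115 0 0.002 0.002 255;0.115 0 0.002 0.002 255;0.115 0 0.002 0.002 255",
  squeeze=30,
)

```text
clock: 14.88
position: [0.5945, 0.0798, 0.0852]
ee_rot: [1.171, 1.233, -1.169]
force: [-0.0, -0.4, 0.1]
width: 0.445
```

Request:
move_arm(
  steps="0 0 0 0 255;0 0 0 0 255;0 0 0 0 255;0 0 0 0 255;0 0 0 0 255;0 0 0 0 255",
)

```text
clock: 15.38
position: [0.5943, 0.0811, 0.0851]
ee_rot: [1.171, 1.234, -1.167]
force: [-1.3, 5.3, 5.5]
width: 0.315
```

Request:
move_arm(
  steps="-0.003 0 0 0 255;-0.006 0 0 0 255;-0.009 0 0 0 255;-0.012 0 0 0 255;-0.014 0 0 0 255;-0.015 0 0 0 255;-0.015 0 0 0 255;-0.015 0 0 0 255",
)

```text
clock: 16.05
position: [0.5943, 0.081, 0.0995]
ee_rot: [1.171, 1.235, -1.167]
force: [1.8, 5.8, -1.0]
width: 0.31
```

Request:
move_arm(
  steps="-0.001 0 0 0 255;-0.0015 0 0 0 255;-0.002 0 0 0 255;-0.002 0 0 0 255;-0.002 0 0 0 255",
)

```text
clock: 16.47
position: [0.5942, 0.081, 0.1003]
ee_rot: [1.171, 1.235, -1.168]
force: [5.5, 7.6, -12.3]
width: 0.309
```

Run:
```python
from m import *
togo([.5937,.0815,.085],np.radians(93.15))
d=grab('side','side10')
cv2.imwrite('pics/side10c.png',cv2.resize(d['img'][240:400,190:350],None,fx=4,fy=3.7))
P=cloud(d).reshape(-1,3); Q=P[(abs(P[:,0]-.593)<.02)&(abs(P[:,1]-.081)<.02)&(P[:,2]>.08)]; print(np.sort(Q[:,2])[::10].round(3))
```

```text
t 16.47 pos [0.5942 0.081  0.1003] jaw deg -86.89 xaxis [ 0.001  0.002 -1.   ] F [  5.5   7.6 -12.3] w 0.309 q7 -1.82
shift mm [15.3 -0.5 -0.5] turn -0.0006
[0.089 0.101 0.108 0.112 0.116 0.121 0.126 0.177 0.186 0.22  0.227 0.254
 0.54  0.546]
```

View pics/side10c.png

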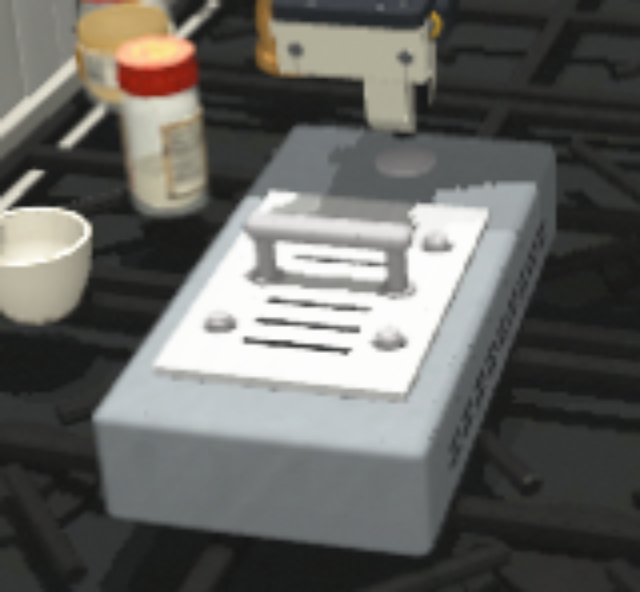

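Rise 15.2 mm, then a -12 N reaction, so the knob is on its upper stop and the cover is still home. Pushing it back in.

Request:
move_arm(
  steps="0.003 0 0 0 255;0.006 0 0 0 255;0.009 0 0 0 255;0.012 0 0 0 255;0.015 0 0 0 255;0.017 0 0 0 255;0.018 0 0 0 255;0.018 0 0 0 255;0.018 0 0 0 255",
)

```text
clock: 17.27
position: [0.5944, 0.0811, 0.0849]
ee_rot: [1.171, 1.234, -1.167]
force: [-4.8, 4.9, 13.5]
width: 0.315
```

Request:
move_arm(
  steps="0 0 0 0 80;0 0 0 0 80;0 0 0 0 80;0 0 0 0 80;0 0 0 0 80;0 0 0 0 80;0 0 0 0 80",
)

```text
clock: 17.85
position: [0.5938, 0.0793, 0.0831]
ee_rot: [1.17, 1.234, -1.17]
force: [0.8, 0.5, -0.1]
width: 0.683
```

Request:
move_arm(
  steps="-0.01 0 0 0 80;-0.03 0 0 0 80;-0.05 0 0 0 80;-0.08 0 0 0 80;-0.1 0 0 0 80;-0.114 0 0 0 80;-0.114 0 0 0 80;-0.114 0 0 0 80",
)

```text
clock: 18.52
position: [0.5943, 0.0796, 0.1984]
ee_rot: [1.171, 1.233, -1.168]
force: [-0.2, 0.1, 0.2]
width: 0.688
```

Run:
```python
from m import *
togo([.5937,.0815,.2],np.radians(93.15))
d=grab('wrist','wrist11')
P=cloud(d).reshape(-1,3)
Q=P[(abs(P[:,0]-.593)<.03)&(abs(P[:,1]-.081)<.03)&(P[:,2]>.1)&(P[:,2]<.15)]
print('knob top',len(Q),np.median(Q,0).round(4))
o=cloud(load('wrist9')).reshape(-1,3); q=o[(abs(o[:,0]-.593)<.03)&(abs(o[:,1]-.081)<.03)&(o[:,2]>.1)&(o[:,2]<.15)]
print('knob top before',np.median(q,0).round(4))
Q=P[(abs(P[:,0]-.586)<.06)&(abs(P[:,1]-.2215)<.03)&(P[:,2]>.09)&(P[:,2]<.14)]
print('handle',np.median(Q,0).round(4))
Q=P[(abs(P[:,0]-.586)<.07)&(abs(P[:,1]-.2215)<.09)&(P[:,2]>.06)&(P[:,2]<.08)]
print('plate',np.median(Q[:,2]))
```

```text
t 18.52 pos [0.5943 0.0796 0.1984] jaw deg -86.95 xaxis [ 0.002  0.    -1.   ] F [-0.2  0.1  0.2] w 0.688 q7 -1.8
shift mm [-1.6 -0.5 -1.9] turn -0.0018
knob top 1938 [0.5964 0.0816 0.1146]
knob top before [0.5964 0.0817 0.1146]
handle [0.5887 0.2188 0.1112]
plate 0.07589988090894093
```

View pics/wrist11.png

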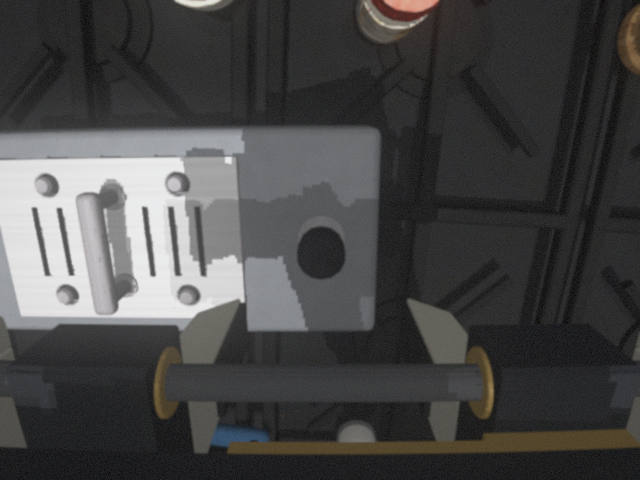

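The knob top is back at its starting height of 0.1146. The cover is unchanged with all four studs through it, and the gripper is clear. Handing in.

```bash
python3 -c "
from cell import arm
print(arm.sign_off())"
```

```text
the job is handed in; nothing more can be done
None
```

The cover is home over the four studs, and I tested the fan switch and left it pushed in. I handed the job in at about 18.5 s, and the hand-in reported no verdict.

- **Cover:** It went down onto the deck without needing a slide, because I lined it up first by viewing the studs through its holes. It touched down at tool height 87.6 mm, against 87.5 mm predicted. The last camera check showed all four stud tips through the plate and the plate top at z = 0.076, the same as before the knob test.
- **Knob:** It rose about 15 mm until the stop resisted with 12 N, and I pushed it back until it resisted with 13 N. Its top is back at exactly the height it started from (0.1146 m).
- **Failed step:** My first grasp of the handle missed because I lifted before the slow fingers had closed. The cover did not move, and the second grasp held.
- **Other things on the range:** I never touched them on purpose, but I did not measure their positions again at the end.

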